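# Dry run of the tack order

## Robot

A 7-joint arm with a two-finger parallel gripper is mounted at the origin on the work surface. World frame = base frame: x ahead of the robot, y to its left, z up, the work surface at z = 0. Lengths are in m, angles in rad, forces in N, time in s.
With the tool pointing down it reaches from about 0.425 to 0.875 m from the base axis. Payload 4.7 kg.
Tool frame: the origin (TCP) lies between the finger pads, 19 mm behind the fingertips; this is the grasp point; z points along the fingers, y is the line along which they close (so a half turn about z gives the same grasp; the last joint's range is limited). The gripper opens to 87 mm and grips with 3 to 60 N. Pads are 19 mm wide; open, the fingers measure 117 mm over their backs; the gripper's body (75 mm by 190 mm) begins 51 mm behind the grasp point.
Start: joints at [1.223, 0.321, -0.07, 1.45, 0.023, 1.371, -0.057], TCP at [0.23, -0.608, 0.241] pointing down, gripper open.
Joint ranges: [-2.86, 2.86], [-0.3, 2.09], [-1.38, 1.24], [0.06, 2.45], [-1.56, 4.7], [0.09, 2.05], [-2.69, 2.69]. Speed limits (rad/s): [2.57, 2.57, 3.14, 3.14, 3.14, 3.14, 3.14].

## Interface

Orientations are given as a rotation vector (axis times angle).
In Python, from bench import ctrl gives the robot as it stands. The module is installed in compiled form; this text tells all that it offers.
- The arm moves only by the tool carry_out, never from a script. Its argument "steps" is a list of rows, each a list of 7 numbers: the turn, a rotation vector about the world's x, y, z in degrees, then the shift along the world's x, y, z in cm, then the opening, from 0 (shut) to 1 (fully open). A call has 1 to 12 rows; each row is the pose to reach, as a shift and turn from the pose commanded when the call began; what a row does not reach only later rows make up. A row lasts 1/10 s, in which the tool goes at most 50 mm and 8.59 degrees, less where a joint would pass 70% of its speed; a pose out of reach is approached as far as the arm can. A call with a gripper value outside its range is refused whole. The fingers move at their own pace and stop on an object; "squeeze" is the grip in N (left out, the last holds). Time passes only in rows, so rows that repeat a pose let the fingers close. It gives the time, the measured TCP pose, the force, the opening and the grip force at its end, in the units of the state.
- ctrl.get_state(): the state, without advancing time (a new reading comes with each control period).
- ctrl.get_image(name): name is "side" or "top" or "wrist"; returns a dict with "pixels" (384x512x3 uint8, red, green, blue), "camera_matrix" (3x3 intrinsics, pixels), "cam_to_world" (4x4, takes a point from camera to world coordinates); the wrist camera has in their place "T_tool_cam" (4x4, takes a point from camera to tool coordinates, whose origin is the TCP and whose axes are the flange's). Camera axes: x right, y down, z forward; pixel columns grow to the right and rows downward; lengths in m; the calibration is good to about 2 mm. A picture is of the moment at which its call begins: read the wrist's pose just before it. There is no depth.
- ctrl.close_job(): hands the job in; it is judged then, once.
The state is a dict: "time": time; "joint_positions": joint angles; "qd": joint speeds; "joint_torque": joint torques, N m; "position": TCP position; "tool_rot": TCP orientation; "ft_force": force on the tool from outside, world axes, zero at the start; "torque": the same for the moment, N m; "grip_width": opening from 0.0 (shut) to 1.0 (fully open); "grip_force": force on a finger pad.
Only numpy, scipy, OpenCV 4.12 (cv2) and the standard library are available. Lean on these libraries where they do the work, as an engineer would, in place of code of your own. Each camera call takes 0.05 s, during which the arm holds its last target. There are 200 camera calls.

## Task

Show the welding order on the bench as a dry run: point straight down at the open top end of the square tube, fingertips two or three centimetres above its middle, and stay there about two seconds, then do the same over the round pipe, touching neither. Then push the lever on the control box all the way over to its other side with the fingertips to mark the run ready, and move clear. Do not touch the steel parts, can, wrench or brush, do not turn the dial, and never point at the angle-iron part or pass low over it.

Things in the scene. Friction and masses are not known exactly. Their poses are not given: they have to be found in the camera images.
- square_tube: a bare-steel weldment standing loose on the bench: a base plate 80 x 80 x 6 mm with an upright square tube 40 x 40 mm outside, 3 mm wall, in its middle, open end up, 90 mm above the bench. Body origin: centre of the plate's underside, z up, x and y along the plate's edges.
- square_tube_top (a point): centre of the open top end of the square tube, 90 mm above the bench; z up
- round_pipe: a bare-steel weldment standing loose on the bench: a base plate 80 x 80 x 6 mm with an upright round pipe 44 mm outside diameter, 3 mm wall, in its middle, open end up, 60 mm above the bench. Body origin: centre of the plate's underside, z up, x and y along the plate's edges.
- round_pipe_top (a point): centre of the open top end of the round pipe, 60 mm above the bench; z up
- angle_iron: a bare-steel weldment standing loose on the bench: a base plate 80 x 80 x 6 mm with an upright L-shaped angle iron (40 x 40 mm legs, 5 mm thick), 75 mm above the bench; not part of this run. Body origin: centre of the plate's underside, z up, x and y along the plate's edges.
- angle_iron_top (a point): centre of the 40 x 40 mm outline of the angle iron, level with its top end, 75 mm above the bench
- panel: fixed grey control box 120 (x) x 190 (y) x 50 mm tall. Origin: centre of its underside, z up, its -x side faces the robot at yaw 0. On its top: at y = +50 mm the lever on a steel block 70 x 50 mm, 25 mm tall; at y = -50 mm a dial, 64 mm base, 40 mm knob, top 44 mm above the box
- lever_tip (a point): centre of the 26 mm black ball at the end of the lever. The lever is a 10 mm steel rod; the ball's centre is 65 mm from its hinge, which lies at x 0, y +50, z 72 mm in the panel's frame, axis along the panel's y
- lever (a joint): lever angle (rad): at 0 it leans 0.5 rad from upright towards the panel's -x (ball centre at x -31, z 129 mm in the panel's frame), at 1.0, its stop, it leans 0.5 rad towards +x. It starts between 0 and 0.2, moves with about 1 N at the ball and stays where it is left
- dial (a joint): angle of the dial (rad), 0 at the start; it is to stay there
- dial_grip (a point): on the dial's axis, at the height of its bar grip
- spray_can: bystander: closed can, 58 mm diameter, 150 mm tall, standing loose on the bench left of the parts. Origin: centre of its underside
- wrench: bystander: open-ended wrench lying loose beyond the parts. Origin under its middle, x along its length
- brush: bystander: hand brush lying loose beyond the control box. Origin under its middle, x along its length
Not all that is in view belongs to the job. Leave any green look-alike of the angle_iron alone. There is more than one size of the panel; the job needs the largest.

How it is judged:
On the way, in this order (a step that is already met when the one before it is completed fails the run):
1. point down at the open end of the square tube from just above and dwell (horizontal distance between the grasp point and square_tube_top below 0.02 m and z of the grasp point in the frame of square_tube_top between 0.015 and 0.08 m and (angle between the grasp point's own z axis and vertical below 0.6 rad or angle between the grasp point's own z axis and vertical above 2.54 rad)), for 1.5 s.
2. then point down at the open end of the round pipe from just above and dwell (horizontal distance between the grasp point and round_pipe_top below 0.02 m and z of the grasp point in the frame of round_pipe_top between 0.015 and 0.08 m and (angle between the grasp point's own z axis and vertical below 0.6 rad or angle between the grasp point's own z axis and vertical above 2.54 rad)), for 1.5 s.
3. then push the lever over to its far side (value of joint lever above 0.85 rad), for 0.2 s.
At the end, for the whole second after the job is handed in: Lever over on its far side (above 0.85 of 1.0 rad), dial within 0.1 rad of its start, the three steel parts within 8 mm and can, wrench and brush within 15 mm of their starts. Each dwell: TCP within 20 mm sideways of the open end's centre, 15 to 80 mm above it, tool near vertical, 1.5 s (value of joint lever above 0.85 rad and value of joint dial between -0.1 and 0.1 rad and distance of each of square_tube, round_pipe, angle_iron from where it was at the start of the episode below 0.008 m and distance of each of spray_can, wrench, brush from where it was at the start of the episode below 0.015 m and angle between each of square_tube, round_pipe, angle_iron, spray_can's own z axis and vertical below 0.1 rad); the robot touches nothing.
It fails at once if the robot touches one of the three steel parts (contact force between any of the fingers, the arm and square_tube above 0.3 N or contact force between any of the fingers, the arm and round_pipe above 0.3 N or contact force between any of the fingers, the arm and angle_iron above 0.3 N).
It fails at once if the robot touches the spray can, wrench or brush (contact force between any of the fingers, the arm and spray_can above 0.3 N or contact force between any of the fingers, the arm and wrench above 0.3 N or contact force between any of the fingers, the arm and brush above 0.3 N).
It fails at once if one of the three steel parts is lifted or shifted (distance of any of square_tube, round_pipe, angle_iron from where it was at the start of the episode above 0.015 m).
It fails at once if the dial is turned (value of joint dial above 0.15 rad or value of joint dial below -0.15 rad).
It fails at once if the robot points at the angle-iron part (TCP within 15 mm sideways and less than 50 mm above its top) (horizontal distance between the grasp point and angle_iron_top below 0.015 m and z of the grasp point in the frame of angle_iron_top below 0.05 m).
It also fails if it takes over 56 s, if anything falls off the work surface, if the arm or the gripper's body presses on something with over 40 N, if the wrist force passes 120 N, or if a joint passes its speed limit or range.

## Working session

There is one attempt and no reset: what is moved stays moved. The work goes in short steps, Python scripts to look and compute and a tool call to move; the robot and the scene stay as the last step left them, time stands still between calls to the robot, and variables do not carry over. Pictures are saved under pics/ and viewed, at most 10 in all, crops included, and the job is handed in when it is done.

Besides the shell and the picture viewer there is one more tool, called after ">>>" in YAML: its name, and indented under it one key for each argument. carry_out: Moves the arm, as the interface text tells. Its arguments: {"type":"object","properties":{"steps":{"type":"array","items":{"type":"array","items":{"type":"number"}}},"squeeze":{"type":"number"}},"required":["steps"]}

```bash
mkdir -p pics; cat > h.py <<'E'
import numpy as np, cv2
from bench import ctrl
def snap(name,fn,scale=1.5):
    d=ctrl.get_image(name); im=d["pixels"][:,:,::-1]
    cv2.imwrite(fn.replace('.png','_raw.png'),im)
    np.savez(fn.replace('.png','.npz'),**{k:v for k,v in d.items() if k!="pixels"})
    cv2.imwrite(fn,cv2.resize(im,None,fx=scale,fy=scale)); return d
def ray(c,uv,z):
    "pixel -> world point on plane z"
    K,T=c["camera_matrix"],c["cam_to_world"]
    r=T[:3,:3]@np.linalg.solve(K,[uv[0],uv[1],1]); o=T[:3,3]
    return o+r*(z-o[2])/r[2]
def proj(c,p):
    K,T=c["camera_matrix"],c["cam_to_world"]
    q=K@(T[:3,:3].T@(np.asarray(p)-T[:3,3])); return q[:2]/q[2]
E
python3 - <<'E'
from h import *
s=ctrl.get_state(); print(s["time"],s["position"],s["tool_rot"],s["grip_width"])
snap("top","pics/top.png");snap("side","pics/side.png")
for n in("top","side"):
    c=np.load(f"pics/{n}.npz");print(c["camera_matrix"],c["cam_to_world"].round(3))
E
```

```text
0.0 [ 0.22982702 -0.60746804  0.24016153] [-3.08849122e+00 -5.64874357e-01  7.13031880e-04] 1.0009567977016849
[[407.6028569    0.         258.09261616]
 [  0.         407.6028569  186.66785785]
 [  0.           0.           1.        ]] [[-0.013 -0.998  0.068  0.455]
 [-1.     0.014  0.007 -0.011]
 [-0.008 -0.068 -0.998  1.543]
 [ 0.     0.     0.     1.   ]]
[[347.14786305   0.         253.98424678]
 [  0.         347.14786305 189.35042779]
 [  0.           0.           1.        ]] [[-0.983 -0.102  0.152  0.375]
 [-0.183  0.514 -0.838  0.952]
 [ 0.007 -0.852 -0.524  0.686]
 [ 0.     0.     0.     1.   ]]
```

View pics/top.png

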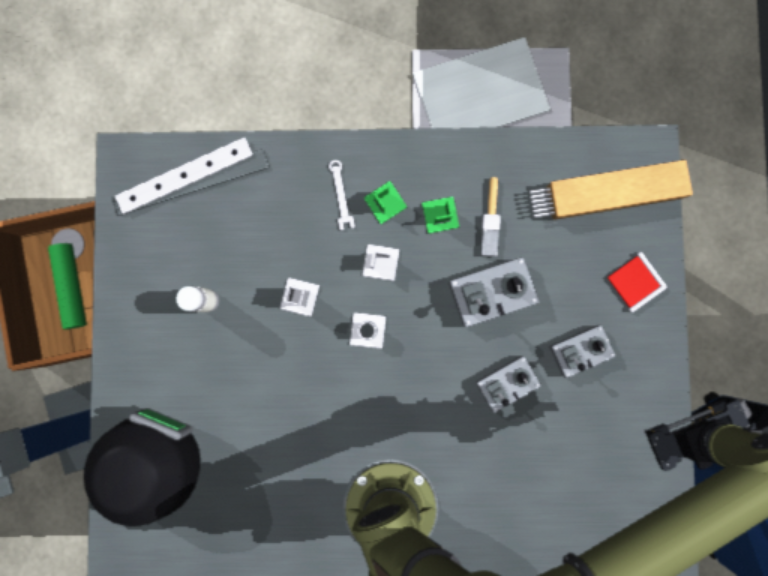

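View pics/side.png

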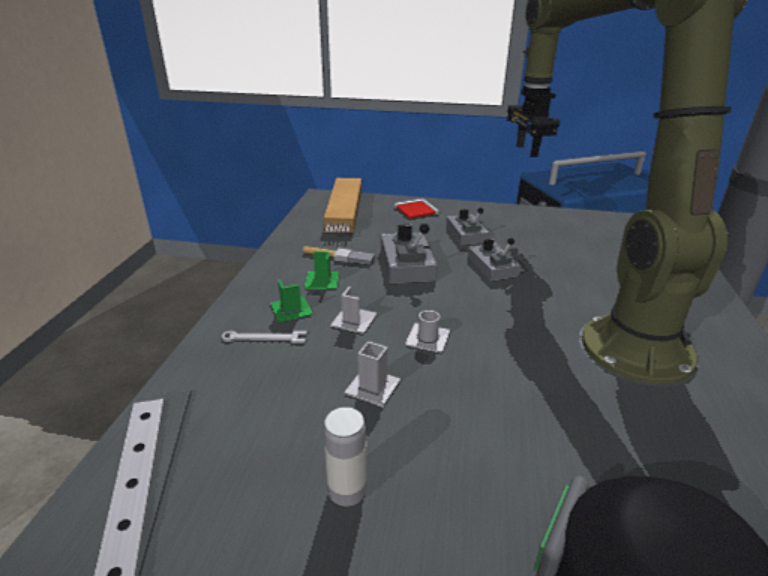

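The top picture shows the candidates, in displayed pixels:
- Square tube at (297,296).
- Round pipe at (368,330).
- Angle iron at (380,262), with green look-alikes at (386,202) and (440,214).
- Panels at (495,292), (508,386) and (584,351). The one at (495,292) is the largest, and its lever ball is near (484,309), leaning toward the robot.

The side picture agrees: tall square tube at (372,370), short pipe at (428,328), big panel at (408,255). Next is one close crop to check the choice.

```bash
python3 - <<'E'
import cv2
a=cv2.imread("pics/top_raw.png")[150:285,175:375]
cv2.imwrite("pics/crop.png",cv2.resize(a,None,fx=4,fy=4,interpolation=cv2.INTER_CUBIC))
b=cv2.imread("pics/side_raw.png")[140:270,210:310]
cv2.imwrite("pics/scrop.png",cv2.resize(b,None,fx=4.5,fy=4.5,interpolation=cv2.INTER_CUBIC))
E
```

```text
(no output)
```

View pics/crop.png

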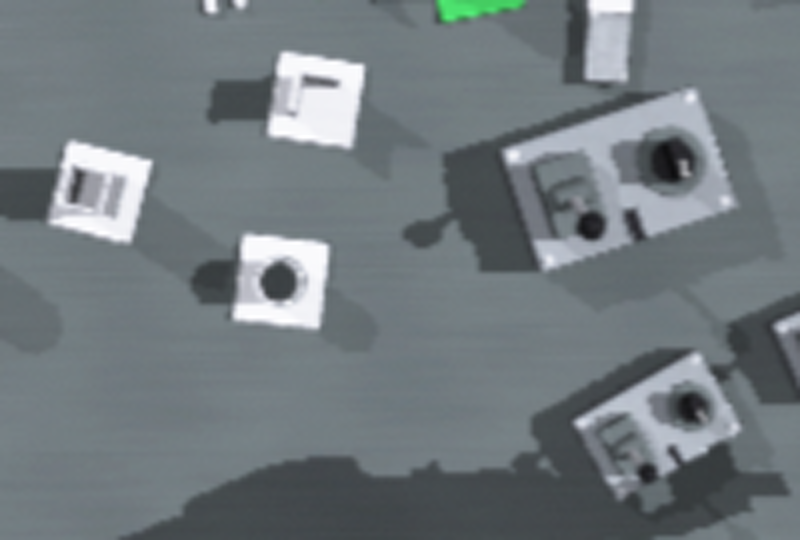

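View pics/scrop.png

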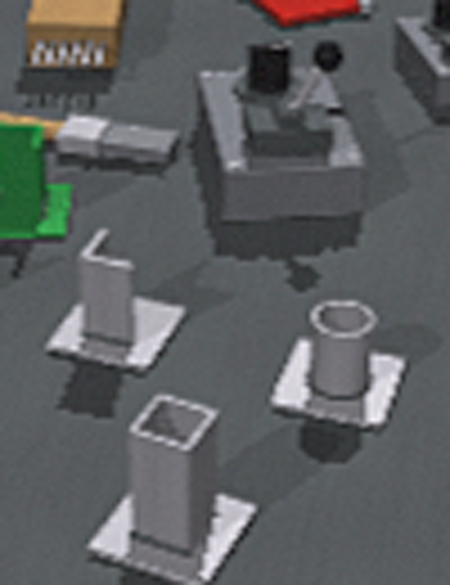

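The crop shows square plate corners (72,140),(152,159),(130,242),(50,222), and pipe plate corners (242,234),(328,240),(320,328),(232,320). The angle plate is near (316,100). The large panel's top corners are (502,153),(694,88),(737,206),(546,270), with the ball at (592,225). The small panel at (655,430) is clearly smaller.

```bash
python3 - <<'E'
from h import *
t=dict(np.load("pics/top.npz"));s=dict(np.load("pics/side.npz"))
P=lambda u:np.array(u)/4+[174.9+.0,149.9]
S=lambda u:np.array(u)/4.5+[209.9,139.9]
Q={"sq":([(72,140),(152,159),(130,242),(50,222)],.006),"rd":([(242,234),(328,240),(320,328),(232,320)],.006),
"an":([(282,52),(365,66),(352,148),(267,134)],.006),"panel":([(502,153),(694,88),(737,206),(546,270)],.05)}
for k,(c,z) in Q.items():
    w=np.array([ray(t,P(u),z) for u in c]);e=np.roll(w,-1,0)-w
    print(k,w.mean(0).round(4),"sides",np.linalg.norm(e,axis=1).round(3),"deg",np.degrees(np.arctan2(e[:,1],e[:,0])).round(1), "r",np.hypot(*w.mean(0)[:2]).round(3))
def tri(a,b):
    A=[];
    for c,u in((t,a),(s,b)):
        M=c["camera_matrix"]@np.linalg.inv(c["cam_to_world"])[:3]
        A.append(M)
    X=cv2.triangulatePoints(A[0],A[1],np.array(a,float).reshape(2,1),np.array(b,float).reshape(2,1))
    return (X[:3]/X[3]).ravel()
print("ball",tri(P((592,225)),S((328,55))),ray(t,P((592,225)),.129))
print("sq top",ray(s,S((175,422)),.09),"rd top",ray(s,S((343,319)),.06),ray(t,P((279,281)),.06))
E
```

```text
sq [0.5213 0.219  0.006 ] sides [0.078 0.081 0.078 0.08 ] deg [-104.1  164.8   75.3  -15.2] r 0.565
rd [0.4346 0.0504 0.006 ] sides [0.081 0.083 0.083 0.081] deg [-94.8 174.   84.1  -7.2] r 0.438
an [0.6045 0.0144 0.006 ] sides [0.08  0.079 0.081 0.079] deg [-100.4  170.2   79.8  -11. ] r 0.605
panel [ 0.5235 -0.263   0.05  ] sides [0.186 0.115 0.184 0.114] deg [ -72.1 -161.6  107.7   19.4] r 0.586
ball [ 0.48055867 -0.22510993  0.12610271] [ 0.48046205 -0.22467566  0.129     ]
sq top [0.51990621 0.22701124 0.09      ] rd top [0.43464767 0.05712181 0.06      ] [0.43480817 0.04958507 0.06      ]
```

Heights and sizes fit: plates measure 80 mm and the panel about 186 x 115 mm, and everything is within reach. Panel yaw is about 18°. The tool's yaw of 20.7° already lines up with the panel's x. I'll move high, with the gripper shut.

>>> carry_out:
  steps:
    - [0, 0, 0, 1, 1, 0, 0]
    - [0, 0, 0, 3, 3, 0, 0]
    - [0, 0, 0, 5, 6, 0, 0]
    - [0, 0, 0, 8, 9, 0, 0]
    - [0, 0, 0, 11, 12, 0, 0]
    - [0, 0, 0, 14, 15, 0, 0]
    - [0, 0, 0, 17, 18, 0, 0]
    - [0, 0, 0, 20, 21, 0, 0]
    - [0, 0, 0, 23, 24, 0, 0]
    - [0, 0, 0, 25, 27, 0, 0]
    - [0, 0, 0, 26.5, 29, 0, 0]
    - [0, 0, 0, 27, 30, 0, 0]

```text
time: 1.3
position: [0.5022, -0.3035, 0.2412]
tool_rot: [-3.087, -0.574, -0.001]
ft_force: [0.7, 0.7, 0.4]
grip_width: 0.032
grip_force: 0.0
```

>>> carry_out:
  steps:
    - [0, 0, 0, 0, 2, 0, 0]
    - [0, 0, 0, 0, 6, 0, 0]
    - [0, 0, 0, 0, 10, 0, 0]
    - [0, 0, 0, 0, 14.5, 0, 0]
    - [0, 0, 0, 0, 19, 0, 0]
    - [0, 0, 0, 0, 23.5, 0, 0]
    - [0, 0, 0, 0.5, 28, 0, 0]
    - [0, 0, 0, 1, 32.5, 0, 0]
    - [0, 0, 0, 1.5, 37, 0, 0]
    - [0, 0, 0, 2, 41, 0, 0]
    - [0, 0, 0, 2, 43.5, 0, 0]
    - [0, 0, 0, 2, 45, 0, 0]

```text
time: 2.5
position: [0.5189, 0.1442, 0.2413]
tool_rot: [3.09, 0.568, -0.001]
ft_force: [0.1, -0.3, 0.2]
grip_width: 0.005
grip_force: 0.0
```

>>> carry_out:
  steps:
    - [0, 0, 0, 0, 2, 0, 0]
    - [0, 0, 0, 0, 4, 0, 0]
    - [0, 0, 0, 0, 6, 0, 0]
    - [0, 0, 0, 0.2, 7.6, 0, 0]
    - [0, 0, 0, 0.2, 7.6, 0, 0]
    - [0, 0, 0, 0.2, 7.6, 0, 0]

```text
time: 3.1
position: [0.5217, 0.2169, 0.2411]
tool_rot: [3.089, 0.564, -0.001]
ft_force: [-0.3, -0.3, -0.3]
grip_width: 0.005
grip_force: 0.0
```

```bash
python3 - <<'E'
from h import *
from scipy.spatial.transform import Rotation as R
s=ctrl.get_state(); print(s["time"],s["position"])
d=snap("wrist","pics/w1.png")
T=np.eye(4);T[:3,:3]=R.from_rotvec(s["tool_rot"]).as_matrix();T[:3,3]=s["position"]
c={"camera_matrix":d["camera_matrix"],"cam_to_world":T@d["T_tool_cam"]}
np.savez("pics/w1c.npz",**c)
for n,p in {"sq":(.521,.221,.09),"tcp axis":(*s["position"][:2],.09)}.items(): print(n,proj(c,p)*1.5)
E
```

```text
3.1 [0.52173396 0.21688044 0.24107892]
sq [380.91061176 272.88180036]
tcp axis [386.7698143  273.94151271]
```

View pics/w1.png

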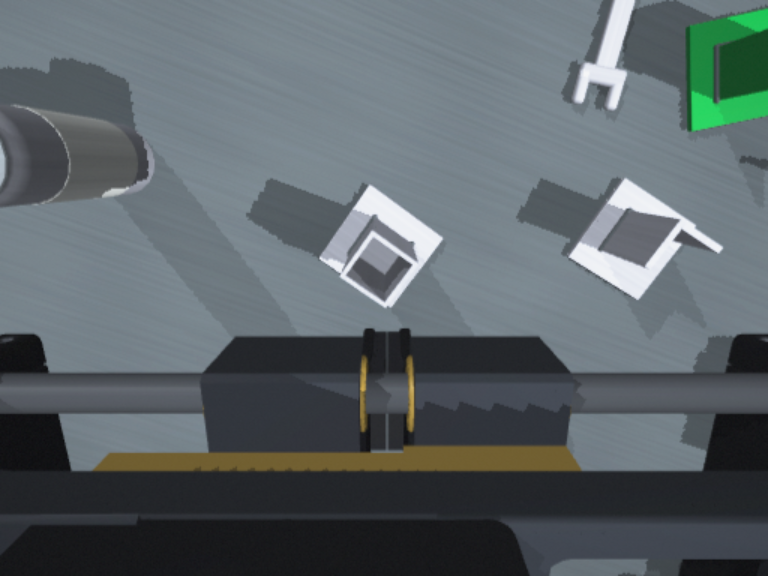

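The wrist picture shows the square tube's open rim centred at about (380,268), against a predicted (381,273), which is agreement within about 3 mm. Descending and dwelling.

>>> carry_out:
  steps:
    - [0, 0, 0, 0, 0.2, -1.5, 0]
    - [0, 0, 0, 0, 0.2, -4, 0]
    - [0, 0, 0, 0, 0.3, -6.5, 0]
    - [0, 0, 0, 0, 0.3, -8.5, 0]
    - [0, 0, 0, 0, 0.3, -10, 0]
    - [0, 0, 0, 0, 0.3, -10.5, 0]
    - [0, 0, 0, 0, 0.3, -10.5, 0]
    - [0, 0, 0, 0, 0.3, -10.5, 0]
    - [0, 0, 0, 0, 0.3, -10.5, 0]
    - [0, 0, 0, 0, 0.3, -10.5, 0]
    - [0, 0, 0, 0, 0.3, -10.5, 0]
    - [0, 0, 0, 0, 0.3, -10.5, 0]

```text
time: 4.35
position: [0.5222, 0.2211, 0.1366]
tool_rot: [3.09, 0.565, 0.001]
ft_force: [0.2, -0.3, -0.8]
grip_width: 0.001
grip_force: 0.0
```

>>> carry_out:
  steps:
    - [0, 0, 0, 0, 0, 0, 0]
    - [0, 0, 0, 0, 0, 0, 0]
    - [0, 0, 0, 0, 0, 0, 0]
    - [0, 0, 0, 0, 0, 0, 0]
    - [0, 0, 0, 0, 0, 0, 0]
    - [0, 0, 0, 0, 0, 0, 0]
    - [0, 0, 0, 0, 0, 0, 0]
    - [0, 0, 0, 0, 0, 0, 0]
    - [0, 0, 0, 0, 0, 0, 0]
    - [0, 0, 0, 0, 0, 0, 0]
    - [0, 0, 0, 0, 0, 0, 0]
    - [0, 0, 0, 0, 0, 0, 0]

```text
time: 5.55
position: [0.5221, 0.2211, 0.1363]
tool_rot: [3.09, 0.565, -0.0]
ft_force: [-0.1, -0.2, -0.0]
grip_width: 0.007
grip_force: 0.0
```

>>> carry_out:
  steps:
    - [0, 0, 0, 0, 0, 0, 0]
    - [0, 0, 0, 0, 0, 0, 0]
    - [0, 0, 0, 0, 0, 0, 0]
    - [0, 0, 0, 0, 0, 0, 0]

```text
time: 5.95
position: [0.5221, 0.221, 0.1363]
tool_rot: [3.09, 0.565, 0.0]
ft_force: [-0.3, -0.4, -0.7]
grip_width: 0.003
grip_force: 0.0
```

>>> carry_out:
  steps:
    - [0, 0, 0, 0, 0, 2, 0]
    - [0, 0, 0, 0, 0, 5, 0]
    - [0, 0, 0, -2, -3, 5, 0]
    - [0, 0, 0, -4, -7, 5, 0]
    - [0, 0, 0, -6, -11, 5, 0]
    - [0, 0, 0, -8, -15, 5, 0]
    - [0, 0, 0, -8.7, -16.9, 4, 0]
    - [0, 0, 0, -8.7, -16.9, 2, 0]
    - [0, 0, 0, -8.7, -16.9, 0, 0]
    - [0, 0, 0, -8.7, -16.9, 0, 0]
    - [0, 0, 0, -8.7, -16.9, 0, 0]

```text
time: 7.05
position: [0.4351, 0.0523, 0.1366]
tool_rot: [-3.09, -0.566, 0.0]
ft_force: [0.8, 0.5, -0.8]
grip_width: 0.001
grip_force: 0.0
```

```bash
python3 - <<'E'
from h import *
from scipy.spatial.transform import Rotation as R
s=ctrl.get_state(); print(s["time"],s["position"])
d=snap("wrist","pics/w2.png")
T=np.eye(4);T[:3,:3]=R.from_rotvec(s["tool_rot"]).as_matrix();T[:3,3]=s["position"]
c={"camera_matrix":d["camera_matrix"],"cam_to_world":T@d["T_tool_cam"]}
print(proj(c,(.4355,.052,.06))*1.5)
E
```

```text
7.05 [0.43507476 0.05231087 0.13661261]
[388.08270355 306.70414768]
```

View pics/w2.png

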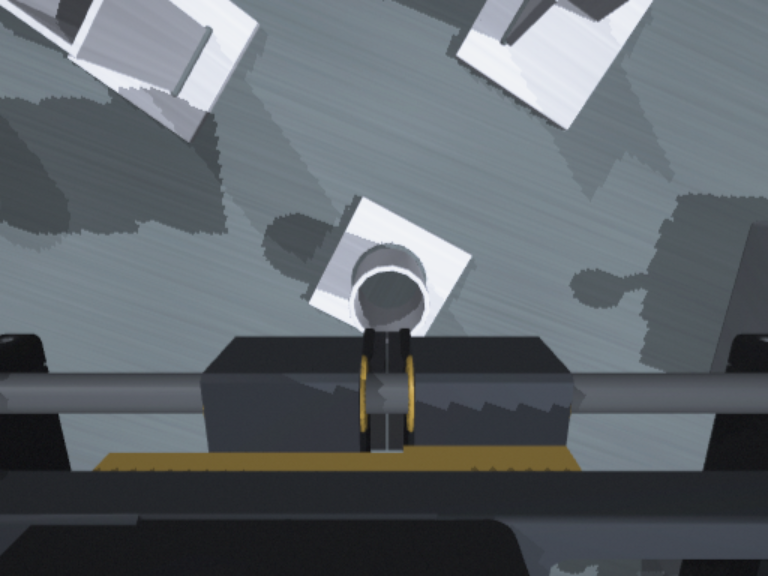

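The pipe rim is centred at about (389,304), against a predicted (388,307), which is 1–2 mm off. Lowering 3 cm to dwell.

>>> carry_out:
  steps:
    - [0, 0, 0, 0, 0, -1, 0]
    - [0, 0, 0, 0, 0, -2, 0]
    - [0, 0, 0, 0, 0, -3, 0]
    - [0, 0, 0, 0, 0, -3, 0]
    - [0, 0, 0, 0, 0, -3, 0]
    - [0, 0, 0, 0, 0, -3, 0]
    - [0, 0, 0, 0, 0, -3, 0]
    - [0, 0, 0, 0, 0, -3, 0]
    - [0, 0, 0, 0, 0, -3, 0]
    - [0, 0, 0, 0, 0, -3, 0]
    - [0, 0, 0, 0, 0, -3, 0]
    - [0, 0, 0, 0, 0, -3, 0]

```text
time: 8.3
position: [0.4351, 0.0521, 0.1063]
tool_rot: [3.09, 0.565, 0.0]
ft_force: [-0.9, 0.8, -0.2]
grip_width: 0.006
grip_force: 0.0
```

>>> carry_out:
  steps:
    - [0, 0, 0, 0, 0, 0, 0]
    - [0, 0, 0, 0, 0, 0, 0]
    - [0, 0, 0, 0, 0, 0, 0]
    - [0, 0, 0, 0, 0, 0, 0]
    - [0, 0, 0, 0, 0, 0, 0]
    - [0, 0, 0, 0, 0, 0, 0]
    - [0, 0, 0, 0, 0, 0, 0]
    - [0, 0, 0, 0, 0, 0, 0]
    - [0, 0, 0, 0, 0, 0, 0]
    - [0, 0, 0, 0, 0, 0, 0]
    - [0, 0, 0, 0, 0, 0, 0]
    - [0, 0, 0, 0, 0, 0, 0]

```text
time: 9.5
position: [0.4351, 0.0521, 0.1063]
tool_rot: [3.09, 0.565, 0.0]
ft_force: [0.1, 0.7, -0.3]
grip_width: 0.003
grip_force: 0.0
```

>>> carry_out:
  steps:
    - [0, 0, 0, 0, 0, 2, 0]
    - [0, 0, 0, 0, 0, 5, 0]
    - [0, 0, 0, 0, 0, 9, 0]
    - [0, 0, 0, 0, -2, 11, 0]
    - [0, 0, 0, 0, -6, 11, 0]
    - [0, 0, 0, 0, -10, 11, 0]
    - [0, 0, 0, 0, -15, 11, 0]
    - [0, 0, 0, 0, -20, 11, 0]
    - [0, 0, 0, -0.5, -25, 11, 0]
    - [0, 0, 0, -1, -28, 11, 0]
    - [0, 0, 0, -1.2, -29.5, 11, 0]
    - [0, 0, 0, -1.2, -29.5, 11, 0]

```text
time: 10.7
position: [0.4226, -0.2444, 0.216]
tool_rot: [-3.091, -0.56, 0.0]
ft_force: [0.1, -0.3, 0.1]
grip_width: 0.008
grip_force: 0.0
```

```bash
python3 - <<'E'
from h import *
from scipy.spatial.transform import Rotation as R
s=ctrl.get_state(); print(s["time"],s["position"])
d=snap("wrist","pics/w3.png")
T=np.eye(4);T[:3,:3]=R.from_rotvec(s["tool_rot"]).as_matrix();T[:3,3]=s["position"]
c={"camera_matrix":d["camera_matrix"],"cam_to_world":T@d["T_tool_cam"]}
np.savez("pics/w3c.npz",**c)
print(proj(c,(.4805,-.225,.129))*1.5,proj(c,(.508,-.2155,.072))*1.5)
E
```

```text
10.7 [ 0.42255411 -0.24437151  0.21602614]
[391.48619014 189.64087573] [391.8314507  137.94583675]
```

View pics/w3.png

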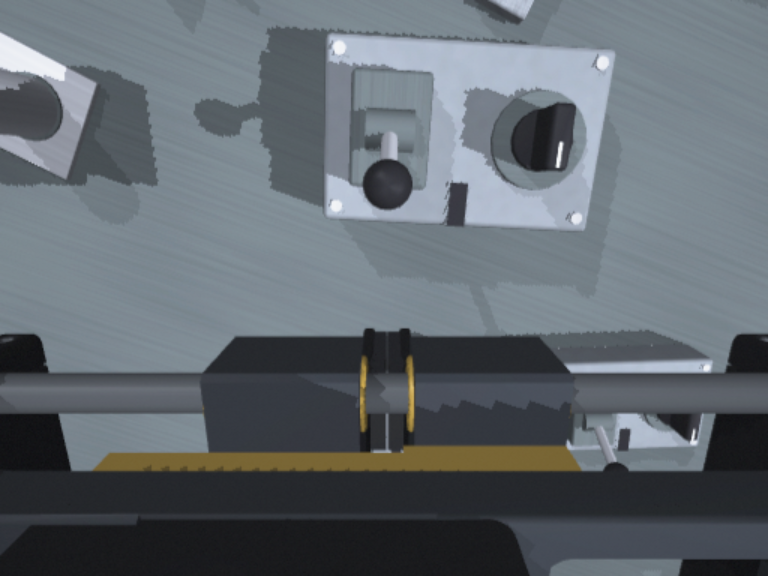

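The ball shows at (387,184), against a predicted (391,190), about 2 mm off, and it is straight ahead of the tool. The dial at (545,140) is well to the side. Lowering, then pushing slowly along the panel's x.

>>> carry_out:
  steps:
    - [0, 0, 0, 0, 0, -2, 0]
    - [0, 0, 0, 0, 0, -5, 0]
    - [0, 0, 0, 0, 0, -7.5, 0]
    - [0, 0, 0, 0, 0, -8.6, 0]
    - [0, 0, 0, 0, 0, -8.6, 0]
    - [0, 0, 0, 1, 0.3, -8.6, 0]
    - [0, 0, 0, 2, 0.6, -8.6, 0]
    - [0, 0, 0, 3, 1, -8.6, 0]
    - [0, 0, 0, 3.5, 1.1, -8.6, 0]
    - [0, 0, 0, 4, 1.3, -8.6, 0]
    - [0, 0, 0, 4.5, 1.5, -8.6, 0]
    - [0, 0, 0, 5, 1.6, -8.6, 0]

```text
time: 11.95
position: [0.4729, -0.227, 0.1303]
tool_rot: [-3.09, -0.564, 0.001]
ft_force: [-2.3, 0.6, 2.5]
grip_width: 0.005
grip_force: 1.1
```

>>> carry_out:
  steps:
    - [0, 0, 0, 0.5, 0.2, 0, 0]
    - [0, 0, 0, 1, 0.3, 0, 0]
    - [0, 0, 0, 1.5, 0.5, 0, 0]
    - [0, 0, 0, 2, 0.6, 0, 0]
    - [0, 0, 0, 2.5, 0.8, 0, 0]
    - [0, 0, 0, 3, 1, 0, 0]
    - [0, 0, 0, 3.3, 1.1, 0, 0]
    - [0, 0, 0, 3.5, 1.1, 0, 0]
    - [0, 0, 0, 3.7, 1.2, 0, 0]
    - [0, 0, 0, 3.7, 1.2, 0, 0]

```text
time: 12.95
position: [0.5102, -0.2148, 0.1301]
tool_rot: [-3.09, -0.565, 0.0]
ft_force: [-0.7, -0.3, -0.1]
grip_width: 0.006
grip_force: 0.2
```

>>> carry_out:
  steps:
    - [0, 0, 0, 0.2, 0.1, 0, 0]
    - [0, 0, 0, 0.4, 0.1, 0, 0]
    - [0, 0, 0, 0.6, 0.2, 0, 0]
    - [0, 0, 0, 0.6, 0.2, 0, 0]

```text
time: 13.35
position: [0.5163, -0.2129, 0.1304]
tool_rot: [3.09, 0.566, 0.0]
ft_force: [-0.9, -0.6, -0.5]
grip_width: 0.007
grip_force: 0.4
```

>>> carry_out:
  steps:
    - [0, 0, 0, 0.1, 0, 0, 0]
    - [0, 0, 0, 0.2, 0.1, 0, 0]
    - [0, 0, 0, 0.2, 0.1, 0, 0]

```text
time: 13.65
position: [0.5183, -0.212, 0.1304]
tool_rot: [3.09, 0.565, 0.001]
ft_force: [-0.2, -0.8, -0.4]
grip_width: 0.007
grip_force: 0.5
```

```bash
python3 - <<'E'
from h import *
from scipy.spatial.transform import Rotation as R
s=ctrl.get_state(); print(s["time"],s["position"],s["ft_force"])
d=snap("wrist","pics/w4.png")
T=np.eye(4);T[:3,:3]=R.from_rotvec(s["tool_rot"]).as_matrix();T[:3,3]=s["position"]
c={"camera_matrix":d["camera_matrix"],"cam_to_world":T@d["T_tool_cam"]}
h=np.array([.508,-.2155,.072]);x=np.array([.951,.309,0])
for q in(.7,.85,1): print(q,proj(c,h+.065*(np.sin(q-.5)*x+[0,0,np.cos(q-.5)]))*1.5)
E
```

```text
13.65 [ 0.51830444 -0.21200675  0.13040173] [-0.23291811 -0.83465971 -0.37457794]
0.7 [388.31709397 374.48478652]
0.85 [389.57675682 346.81232392]
1 [390.72516131 319.17969318]
```

View pics/w4.png

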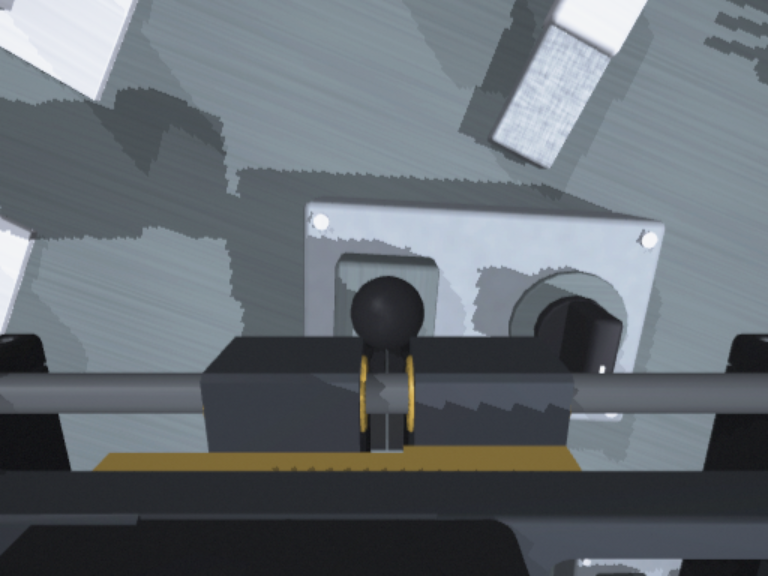

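The ball is at (388,313), and the prediction for the stop is (391,319), so it is essentially over. I'll press on until the stop is felt.

>>> carry_out:
  steps:
    - [0, 0, 0, 0.1, 0, 0, 0]
    - [0, 0, 0, 0.2, 0.1, 0, 0]
    - [0, 0, 0, 0.2, 0.1, 0, 0]

```text
time: 14.0
position: [0.5198, -0.2113, 0.1302]
tool_rot: [3.09, 0.565, -0.001]
ft_force: [-2.4, -2.3, 0.9]
grip_width: 0.006
grip_force: 1.0
```

>>> carry_out:
  steps:
    - [0, 0, 0, 0.1, 0, 0, 0]
    - [0, 0, 0, 0.2, 0.1, 0, 0]
    - [0, 0, 0, 0.2, 0.1, 0, 0]

```text
time: 14.3
position: [0.5204, -0.2112, 0.13]
tool_rot: [3.09, 0.564, -0.006]
ft_force: [-5.6, -3.0, 1.1]
grip_width: 0.005
grip_force: 3.3
```

The force is rising and the motion has stalled, so the lever is on its stop. Backing off and clearing upward.

>>> carry_out:
  steps:
    - [0, 0, 0, 0, 0, 0, 0]
    - [0, 0, 0, -0.5, -0.2, 0, 0]
    - [0, 0, 0, -1.5, -0.5, 0, 0]
    - [0, 0, 0, -3, -1, 0, 0]
    - [0, 0, 0, -5, -1.6, 0, 0]
    - [0, 0, 0, -7, -2.3, 0, 0]
    - [0, 0, 0, -8, -2.6, 2, 0]
    - [0, 0, 0, -8, -2.6, 6, 0]
    - [0, 0, 0, -8, -2.6, 10, 0]
    - [0, 0, 0, -8, -2.6, 12, 0]
    - [0, 0, 0, -8, -2.6, 12, 0]
    - [0, 0, 0, -8, -2.6, 12, 0]

```text
time: 15.5
position: [0.4414, -0.236, 0.2502]
tool_rot: [3.09, 0.565, 0.001]
ft_force: [-0.3, -0.2, 0.0]
grip_width: 0.006
grip_force: 0.0
```

```bash
python3 - <<'E'
from h import *
from scipy.spatial.transform import Rotation as R
s=ctrl.get_state(); print(s["time"],s["position"],s["ft_force"])
d=snap("wrist","pics/w5.png")
T=np.eye(4);T[:3,:3]=R.from_rotvec(s["tool_rot"]).as_matrix();T[:3,3]=s["position"]
c={"camera_matrix":d["camera_matrix"],"cam_to_world":T@d["T_tool_cam"]}
h=np.array([.508,-.2155,.072]);x=np.array([.951,.309,0])
for q in(.7,.85,1): print(q,proj(c,h+.065*(np.sin(q-.5)*x+[0,0,np.cos(q-.5)]))*1.5)
E
```

```text
15.5 [ 0.44142668 -0.23599534  0.25017297] [-0.335979   -0.1928155   0.04200207]
0.7 [395.7674383  148.96929014]
0.85 [396.53457203 131.92833116]
1 [397.19526609 116.10930007]
```

View pics/w5.png

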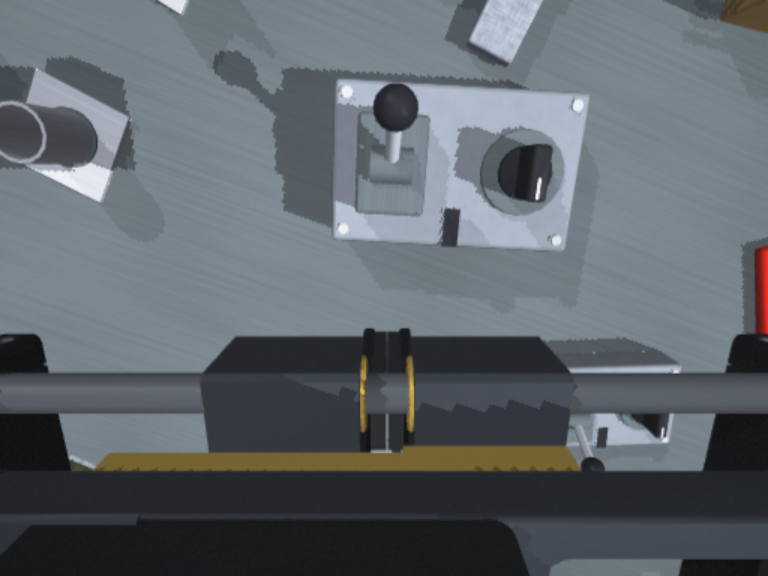

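The ball is at (396,107), beyond the predicted position for the stop at (397,116), so the lever is fully over. The dial at (525,172) is unchanged and the arm is clear. Handing in.

```bash
python3 -c "
from bench import ctrl
print(ctrl.close_job())"
```

```text
the job is handed in; nothing more can be done
None
```

I pointed down over the square tube and then the round pipe for about two seconds each, pushed the lever to its far stop, moved the arm clear and handed the job in; I felt no contact except at the lever, and the hand-in gave no verdict.

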